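Sort tagged die housings into pass and reject trays and lock the rejects

TASK

Three inspected die housings stand in the middle lane of the sorting plate. Slide each one along the plate, without picking it up, right into the tray whose marker has the colour of its tag: green tags to the green marker's tray, the red tag to the red marker's tray. Once all three are in, press the locking pin at the near end of the red marker's tray fully down; leave the other tray's pin up and the other things on the bench alone.

Things in the scene. Friction and masses are not known exactly. Their poses are not given: they have to be found in the camera images.
- sorter: fixed grey plate, 4 mm thick, x -127 to 131 mm, y +-118 mm; origin on the bench, midway between the trays, x away from the robot, y left. A lane lies between a left (+y) and a right tray (|y| 62 to 110 mm, x -98 to 98 mm), open to the lane at a yellow line, no sill; back walls 5 mm thick, tops 30 mm over the bench; grey end blocks, tops 36 mm: pin on the near one, marker on the far one
- housing_green_1: a 40 x 40 mm square aluminium housing, 24 mm high (25 mm with the square green tag on its top); origin at the centre of its underside, z up; stands on the 4 mm plate
- housing_green_2: a 40 x 40 mm square aluminium housing, 24 mm high (25 mm with the square green tag on its top); origin at the centre of its underside, z up; stands on the 4 mm plate
- housing_red: a 40 x 40 mm square aluminium housing, 24 mm high (25 mm with the square red tag on its top); origin at the centre of its underside, z up; stands on the 4 mm plate
- mark_pass: green L-shaped marker, 26 x 46 mm, 25 mm high, fixed on the block at the far end of the tray for green tags; origin at the centre of its underside
- mark_reject: red L-shaped marker, 26 x 46 mm, 25 mm high, fixed on the block at the far end of the tray for red tags; origin at the centre of its underside
- pin_left (a joint): how far the left tray's locking pin is pressed down: 0 up, 0.012 m fully down; it stays where it is left (friction about 4 N)
- pin_left_top (a point): centre of the top of the left tray's locking pin, a dark steel head 18 mm across on the grey block at the near end of the tray; the top stands 56 mm above the bench when up, 44.5 mm when down
- pin_right (a joint): how far the right tray's locking pin is pressed down: 0 up, 0.012 m fully down; it stays where it is left (friction about 4 N)
- pin_right_top (a point): centre of the top of the right tray's locking pin, a dark steel head 18 mm across on the grey block at the near end of the tray; the top stands 56 mm above the bench when up, 44.5 mm when down
- oiler: small cream oil bottle with a black spout, 32 mm across, 95 mm high; a bystander far to the left; origin at the centre of its underside
- spool_cream: cream thread spool, 31 mm across, 38 mm high; a bystander far to the left; origin at the centre of its underside

How it is judged:
On the way, in this order (a step that is already met when the one before it is completed fails the run):
1. all three housings are inside the trays of their tags' colours (((y of mark_reject in the frame of sorter above 0 m and (y of housing_red in the frame of sorter above 0.079 m and x of housing_red in the frame of sorter between -0.09 and 0.09 m and height (world z) of housing_red below 0.008 m) and (y of housing_green_1 in the frame of sorter below -0.079 m and x of housing_green_1 in the frame of sorter between -0.09 and 0.09 m and height (world z) of housing_green_1 below 0.008 m) and (y of housing_green_2 in the frame of sorter below -0.079 m and x of housing_green_2 in the frame of sorter between -0.09 and 0.09 m and height (world z) of housing_green_2 below 0.008 m)) or (y of mark_reject in the frame of sorter below 0 m and (y of housing_red in the frame of sorter below -0.079 m and x of housing_red in the frame of sorter between -0.09 and 0.09 m and height (world z) of housing_red below 0.008 m) and (y of housing_green_1 in the frame of sorter above 0.079 m and x of housing_green_1 in the frame of sorter between -0.09 and 0.09 m and height (world z) of housing_green_1 below 0.008 m) and (y of housing_green_2 in the frame of sorter above 0.079 m and x of housing_green_2 in the frame of sorter between -0.09 and 0.09 m and height (world z) of housing_green_2 below 0.008 m)))), for 0.2 s.
2. the locking pin of the red marker's tray is pressed down (((y of mark_reject in the frame of sorter above 0 m and value of joint pin_left above 0.009 m) or (y of mark_reject in the frame of sorter below 0 m and value of joint pin_right above 0.009 m))), for 0.2 s.
At the end, for the whole second after the job is handed in: Green-tagged housings in the green marker's tray, the red-tagged one in the red marker's, flat on the plate, at rest, each centre at least 79 mm from the plate's middle line (inside within 3 mm); the red marker tray's pin down over 9 mm of its 12 mm, the other under 5 mm (((y of mark_reject in the frame of sorter above 0 m and (y of housing_red in the frame of sorter above 0.079 m and x of housing_red in the frame of sorter between -0.09 and 0.09 m and height (world z) of housing_red below 0.008 m) and (y of housing_green_1 in the frame of sorter below -0.079 m and x of housing_green_1 in the frame of sorter between -0.09 and 0.09 m and height (world z) of housing_green_1 below 0.008 m) and (y of housing_green_2 in the frame of sorter below -0.079 m and x of housing_green_2 in the frame of sorter between -0.09 and 0.09 m and height (world z) of housing_green_2 below 0.008 m) and value of joint pin_left above 0.009 m and value of joint pin_right below 0.005 m) or (y of mark_reject in the frame of sorter below 0 m and (y of housing_red in the frame of sorter below -0.079 m and x of housing_red in the frame of sorter between -0.09 and 0.09 m and height (world z) of housing_red below 0.008 m) and (y of housing_green_1 in the frame of sorter above 0.079 m and x of housing_green_1 in the frame of sorter between -0.09 and 0.09 m and height (world z) of housing_green_1 below 0.008 m) and (y of housing_green_2 in the frame of sorter above 0.079 m and x of housing_green_2 in the frame of sorter between -0.09 and 0.09 m and height (world z) of housing_green_2 below 0.008 m) and value of joint pin_right above 0.009 m and value of joint pin_left below 0.005 m)) and linear speed of each of housing_green_1, housing_green_2, housing_red below 0.01 m/s); the robot touches nothing.
It fails at once if a housing is lifted more than 10 mm off the plate or tipped (height (world z) of any of housing_green_1, housing_green_2, housing_red above 0.014 m or angle between any of housing_green_1, housing_green_2, housing_red's own z axis and vertical above 0.4 rad).
It fails at once if the pin of the green marker's tray is pressed down ((y of mark_reject in the frame of sorter above 0 m and value of joint pin_right above 0.006 m) or (y of mark_reject in the frame of sorter below 0 m and value of joint pin_left above 0.006 m)).
It fails at once if a loose bystander (oil bottle, spool) is moved more than 30 mm (distance of any of oiler, spool_cream from where it was at the start of the episode above 0.03 m).
It also fails if it takes over 53 s, if anything falls off the work surface, if the arm or the gripper's body presses on something with over 40 N, if the wrist force passes 120 N, or if a joint passes its speed limit or range.

ROBOT

A 7-joint arm with a two-finger parallel gripper is mounted at the origin on a cart in front of the work surface, level with it; the furniture and walls round the work are solid. World frame = base frame: x ahead of the robot, y to its left, z up, the work surface at z = 0. Lengths are in m, angles in rad, forces in N, time in s.
With the tool pointing down it reaches from about 0.425 to 0.925 m from the base axis. Payload 6.8 kg.
Tool frame: the origin (TCP) lies between the finger pads; the fingertips stand 22 mm ahead of it and the grasp point (between the pads) lies 3 mm ahead of it; z points along the fingers, y is the direction in which the jaws open and shut (so a half turn about z gives the same grasp; the last joint's range is limited). The gripper opens to 85 mm and grips with 20 to 120 N. Pads are 22 mm wide; open, the fingers measure 114 mm over their backs; the gripper's body (76 mm by 85 mm) begins 54 mm behind the grasp point. The pads swing forward as they close: fully open they stand 13 mm farther back than shut.
Start: joints at [1.028, 0.477, 0.022, 1.555, -0.011, 1.109, -0.083], TCP at [0.284, -0.612, 0.253] pointing down, gripper open.
Joint ranges: [-2.96, 2.96], [-0.34, 2.1], [-1.41, 1.46], [0.24, 2.44], [-1.37, 4.51], [0.17, 1.92], [-2.96, 2.96]. Speed limits (rad/s): [2.39, 2.39, 3.14, 3.14, 3.14, 3.14, 3.14].

INTERFACE

Orientations are given as a unit quaternion [w, x, y, z].
In Python, from station import bot gives the robot as it stands. The module is installed in compiled form; this text tells all that it offers.
- The arm moves only by the tool drive_tool, never from a script. Its argument "series" is one flat list of numbers, 7 for each row, row after row: the opening, from -1 (shut) to 1 (fully open), then the shift along the tool's x, y, z in mm, then the turn, a rotation vector about the tool's x, y, z in rad. In form: [jaw, x, y, z, wx, wy, wz, jaw, x, y, z, wx, wy, wz, ...]. A call has 1 to 12 rows; each row shifts and turns the commanded pose from where the row before left it, along the tool's axes as they then stand; what a row does not reach is not made up. A row lasts 1/8 s, in which the tool goes at most 62.5 mm and 10.7 degrees, less where a joint would pass 70% of its speed; a pose out of reach is approached as far as the arm can. A call with a gripper value outside its range is refused whole. The fingers move at their own pace and stop on an object; "force" is the grip in N (left out, the last holds). Time passes only in rows, so rows that do not move let the fingers close. It gives the time, the measured TCP pose, the force and the opening at its end, in the units of the state.
- bot.get_obs(): the state, without advancing time (a new reading comes with each control period).
- bot.read_camera(name): name is "side" or "top"; returns a dict with "pixels" (384x512x3 uint8, blue, green, red), "camera_matrix" (3x3 intrinsics, pixels), "rvec" (rotation vector, rad) and "tvec" (3), from world to camera coordinates, as OpenCV has them. Camera axes: x right, y down, z forward; pixel columns grow to the right and rows downward; lengths in m; the calibration is good to about 2 mm. A picture is of the moment at which its call begins. There is no depth.
- bot.hand_in(): hands the job in, once; it reports no verdict.
The state is a dict: "t": time; "q": joint angles; "joint_vel": joint speeds; "joint_torque": joint torques, N m; "eef_pos": TCP position; "tool_rot": TCP orientation; "contact_force": force on the tool from outside, world axes, zero at the start; "torque": the same for the moment, N m; "gripper_width": opening from 0.0 (shut) to 1.0 (fully open).
Only numpy, scipy, OpenCV 4.12 (cv2) and the standard library are available. Lean on these libraries where they do the work, as an engineer would, in place of code of your own. Each camera call takes 0.05 s, during which the arm holds its last target. There are 200 camera calls.

## Working session

There is one attempt and no reset: what is moved stays moved. The work goes in short steps, Python scripts to look and compute and a tool call to move; the robot and the scene stay as the last step left them, time stands still between calls to the robot, and variables do not carry over. Pictures are saved under pics/ and viewed, about 8 in all and at most 12, crops included, and the job is handed in when it is done.

Besides the shell and the picture viewer there is one more tool, called after "Emit:" by a JSON object that holds its "fn" and its "kwargs". drive_tool: Moves the arm, as the interface text tells. Its arguments: {"type":"object","properties":{"series":{"type":"array"},"force":{"type":"number"}},"required":["series"]}

```bash
mkdir -p pics
python3 - <<'E'
from station import bot
import cv2,numpy as np
o=bot.get_obs()
for k in ("t","eef_pos","tool_rot","gripper_width","contact_force"):print(k,o[k])
for n in("side","top"):
    c=bot.read_camera(n);cv2.imwrite(f"pics/{n}0.png",c["pixels"])
    R=cv2.Rodrigues(np.array(c["rvec"]))[0];print(n,c["camera_matrix"],(-R.T@np.array(c["tvec"]).ravel()))
E
```

```text
t 0.0
eef_pos [ 0.2841127  -0.6116766   0.25231309]
tool_rot [-8.87330287e-04  9.76455664e-01  2.15716217e-01 -2.51434777e-04]
gripper_width 1.0036844576041015
contact_force [-0.1117714  -0.9122863   0.04542036]
side [[487.16665039   0.         260.96499599]
 [  0.         487.16665039 198.93473923]
 [  0.           0.           1.        ]] [ 0.54076739 -0.43580893  1.29349034]
top [[383.31165305   0.         253.54188574]
 [  0.         383.31165305 190.67256722]
 [  0.           0.           1.        ]] [0.39707902 0.20243517 1.04126173]
```

View pics/top0.png

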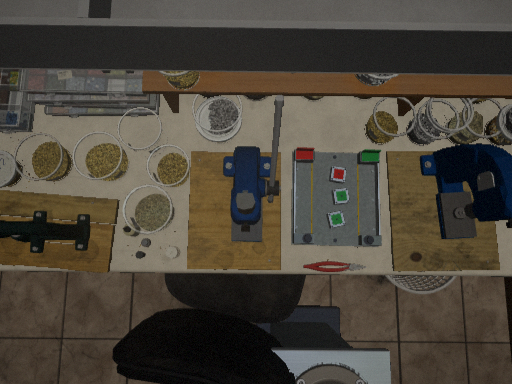

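View pics/side0.png

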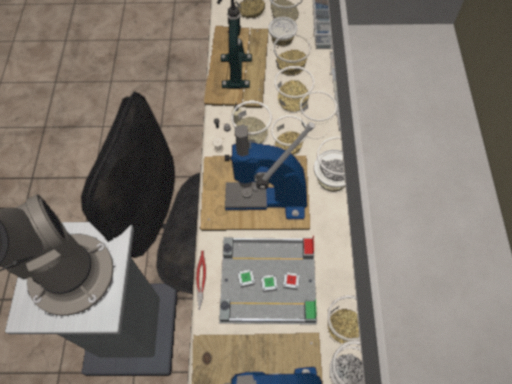

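The red marker is on the left (+y, top view 305,155) and the green one on the right (370,157). The housings are in the lane at about (339,174) red, (341,196) and (336,219) green. Next I'll triangulate by colour and view enlarged crops.

```bash
cat > h.py <<'E'
from station import bot
import cv2,numpy as np
def cam(n):
    c=bot.read_camera(n);R=cv2.Rodrigues(np.array(c["rvec"]))[0];t=np.array(c["tvec"]).reshape(3,1)
    c["P"]=c["camera_matrix"]@np.hstack([R,t]);c["R"]=R;c["C"]=(-R.T@t).ravel();return c
def ray(c,uv,z):
    d=c["R"].T@np.linalg.inv(c["camera_matrix"])@np.array([uv[0],uv[1],1.]);return c["C"]+d*(z-c["C"][2])/d[2]
def tri(a,b,ua,ub):
    X=cv2.triangulatePoints(a["P"],b["P"],np.array(ua,float).reshape(2,1),np.array(ub,float).reshape(2,1)).ravel();return X[:3]/X[3]
def blobs(c,col,box):
    x0,y0,x1,y1=box;p=c["pixels"][y0:y1,x0:x1].astype(int);b,g,r=p[...,0],p[...,1],p[...,2]
    m=(g-np.maximum(r,b)>40) if col=="g" else (r-np.maximum(g,b)>60)
    n,_,s,ce=cv2.connectedComponentsWithStats(m.astype(np.uint8))
    return [(ce[i]+[x0,y0],s[i,4]) for i in range(1,n) if s[i,4]>8]
TB=(285,140,390,255);SB=(210,230,325,330)
E
python3 - <<'E'
from h import *
T,S=cam("top"),cam("side")
for col in "gr":
    a=sorted(blobs(T,col,TB),key=lambda v:v[0][1]);b=sorted(blobs(S,col,SB),key=lambda v:-v[0][0])
    print([(v[0].round(1),v[1]) for v in a],[(v[0].round(1),v[1]) for v in b])
    for u,v in zip(a,b):print(col,tri(T,S,u[0],v[0]).round(4), ray(T,u[0],.029).round(4),ray(S,v[0],.029).round(4))
x0,y0,x1,y1=TB;cv2.imwrite("pics/t1.png",cv2.resize(T["pixels"][y0:y1,x0:x1],None,fx=5,fy=5,interpolation=2))
x0,y0,x1,y1=SB;cv2.imwrite("pics/s1.png",cv2.resize(S["pixels"][y0:y1,x0:x1],None,fx=5,fy=5,interpolation=2))
E
```

```text
[(array([369.9, 156.5]), np.int32(134)), (array([341. , 195.5]), np.int32(76)), (array([336.2, 218.8]), np.int32(80))] [(array([310.4, 309.4]), np.int32(152)), (array([268.9, 281.7]), np.int32(65)), (array([245.6, 276.9]), np.int32(62))]
g [ 0.6553 -0.1146  0.0396] [ 0.6575 -0.118   0.029 ] [ 0.6566 -0.1117  0.029 ]
g [ 0.5491 -0.0365  0.0303] [ 0.5495 -0.0368  0.029 ] [ 0.5491 -0.0362  0.029 ]
g [ 0.4866 -0.0224  0.0296] [ 0.4869 -0.0225  0.029 ] [ 0.4864 -0.0223  0.029 ]
[(array([304. , 154.5]), np.int32(136)), (array([338.3, 173.4]), np.int32(82))] [(array([308.3, 246. ]), np.int32(143)), (array([290.9, 279.2]), np.int32(73))]
r [0.6588 0.0624 0.0372] [0.6608 0.0612 0.029 ] [0.6596 0.0657 0.029 ]
r [ 0.6084 -0.0304  0.0315] [ 0.6095 -0.0309  0.029 ] [ 0.6083 -0.0297  0.029 ]
```

View pics/t1.png

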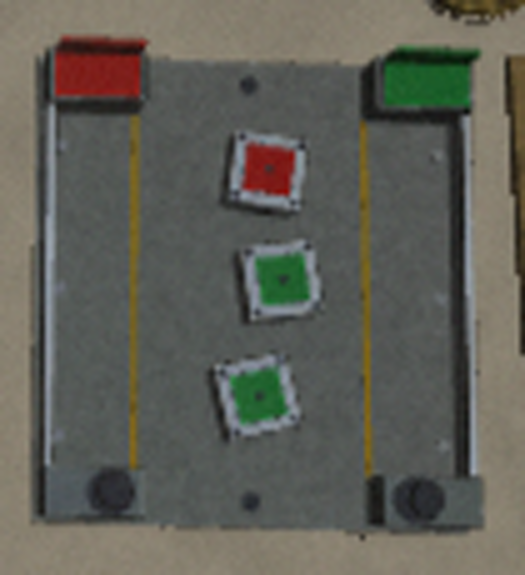

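View pics/s1.png

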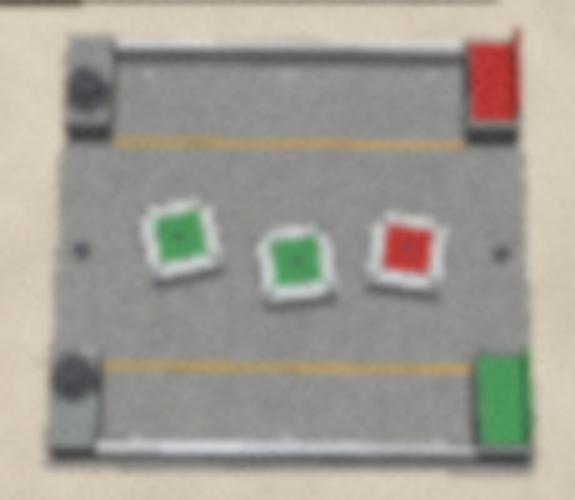

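The crops show pin heads at top (111,490) and (419,498), and side (88,90) and (75,377). They also show yellow lines and two plate screws along the middle line. I'll use these to get the sorter's pose.

Run:
```python
from h import *
T,S=cam("top"),cam("side")
t=lambda u,v:(285+(u-2)/5,140+(v-2)/5); s=lambda u,v:(210+(u-2)/5,230+(v-2)/5)
for n,a,b in [("pinL",(111,489),(88,90)),("pinR",(419,498),(75,377)),("scrF",(249,85),(502,254)),("scrN",(251,502),(81,250)),
 ("yLnear",(134,468),(113,143)),("yLfar",(135,115),(463,145)),("yRnear",(369,474),(104,367)),("yRfar",(364,123),(470,370))]:
    z=.056 if n[:3]=="pin" else .004
    print(n,tri(T,S,t(*a),s(*b)).round(4),ray(T,t(*a),z)[:2].round(4),ray(S,s(*b),z)[:2].round(4))
# tag yaw
for cn,c,bx,f in(("top",T,TB,0),("side",S,SB,0)):
  x0,y0,x1,y1=bx;p=cv2.resize(c["pixels"][y0:y1,x0:x1],None,fx=5,fy=5,interpolation=2).astype(int);b,g,r=p[...,0],p[...,1],p[...,2]
  for m in(g-np.maximum(r,b)>40,r-np.maximum(g,b)>60):
    for k in cv2.findContours(m.astype(np.uint8),0,2)[0]:
      if 800<cv2.contourArea(k)<2800:
        q=cv2.boxPoints(cv2.minAreaRect(k));w=np.array([ray(c,(x0+(u-2)/5,y0+(v-2)/5),.029)[:2] for u,v in q])
        e=w[1]-w[0];print(cn,w.mean(0).round(4),"yaw",np.degrees(np.arctan2(e[1],e[0])).round(1)%90,np.linalg.norm(e).round(4))
```

```text
pinL [0.4358 0.0577 0.0415] [0.436  0.0599] [0.4365 0.0519]
pinR [ 0.4333 -0.102   0.0418] [ 0.4332 -0.0976] [ 0.4343 -0.1059]
scrF [ 0.6615 -0.0263  0.007 ] [ 0.6624 -0.0269] [ 0.6617 -0.0254]
scrN [ 0.4314 -0.0224  0.0067] [ 0.4319 -0.0229] [ 0.4309 -0.0215]
yLnear [0.448  0.0399 0.006 ] [0.4494 0.0399] [0.447  0.0405]
yLfar [0.6432 0.0371 0.0066] [0.6445 0.0368] [0.643  0.0378]
yRnear [ 0.4462 -0.0868  0.0052] [ 0.4476 -0.0869] [ 0.4452 -0.0867]
yRfar [ 0.6412 -0.09    0.0055] [ 0.6415 -0.0904] [ 0.6414 -0.0896]
top [ 0.4874 -0.0226] yaw 15.299999999999997 0.025
top [ 0.5494 -0.0368] yaw 8.900000000000006 0.0252
top [ 0.6091 -0.031 ] yaw 81.8 0.0254
side [ 0.5486 -0.0361] yaw 8.0 0.0223
side [ 0.4862 -0.0222] yaw 12.2 0.0222
side [ 0.6085 -0.03  ] yaw 82.9 0.0243
```

```bash
cat > plan.py <<'E'
from h import *
from scipy.spatial.transform import Rotation as Ro
# sorter frame
O=np.array([.5455,-.0247]);YAW=np.radians(-.9)
def s2w(x,y):
    c,s=np.cos(YAW),np.sin(YAW);return O+np.array([c*x-s*y,s*x+c*y])
def w2s(p):
    c,s=np.cos(YAW),np.sin(YAW);d=np.array(p[:2])-O;return np.array([c*d[0]+s*d[1],-s*d[0]+c*d[1]])
def state():
    o=bot.get_obs();w,x,y,z=o["tool_rot"];M=Ro.from_quat([x,y,z,w]).as_matrix();return o,M
def show():
    o,M=state();print("t",round(o["t"],2),"world",np.round(o["eef_pos"],4),"sorter mm",(w2s(o["eef_pos"])*1e3).round(1),"yaw",np.degrees(np.arctan2(M[1,0],M[0,0])).round(2),"tilt",M[2].round(3),"F",np.round(o["contact_force"],1),"w",round(o["gripper_width"],2))
def delta(p,yaw):
    "tool-frame shift (mm) and turn wz to world p, yaw(deg)"
    o,M=state();d=M.T@(np.array(p)-o["eef_pos"])*1e3
    T=np.column_stack([[np.cos(np.radians(yaw)),np.sin(np.radians(yaw)),0],[np.sin(np.radians(yaw)),-np.cos(np.radians(yaw)),0],[0,0,-1]])
    print("shift",d.round(1),"turn",Ro.from_matrix(M.T@T).as_rotvec().round(3))
E
python3 - <<'E'
from plan import *
T,S=cam("top"),cam("side")
print("handle base",tri(T,S,(272,188),(262,181)),"tip",tri(T,S,(279,98),(311,126)))
for n,p in(("g2",(.4866,-.0224)),("g1",(.5491,-.0365)),("r",(.6084,-.0304)),("pinL",(.4358,.0577))):print(n,w2s(p).round(4))
show();delta((.33,-.38,.25),89.1-38);delta((.43,-.10,.25),89.1)
E
```

```text
handle base [0.5331725  0.15894065 0.23329413] tip [0.63791464 0.16012376 0.4633048 ]
g2 [-0.0589  0.0014]
g1 [ 0.0038 -0.0117]
r [ 0.063  -0.0047]
pinL [-0.111   0.0807]
t 0.4 world [ 0.2843 -0.6121  0.2531] sorter mm [-252.  -591.5] yaw 24.91 tilt [-0. -0. -1.] F [ 0.  -0.8  0.5] w 1.0
shift [ 139.2 -191.3    3.2] turn [-0.    -0.    -0.457]
shift [ 347.9 -403.1    3.2] turn [-0.   -0.   -1.12]
```

Emit:
{"fn": "drive_tool", "kwargs": {"series": [-0.53,28,-38,0,0,0,0,-0.53,28,-38,0,0,0,0,-0.53,28,-38,0,0,0,0,-0.53,28,-38,0,0,0,0,-0.53,28,-38,0,0,0,0,-0.53,30,-30,0,0,0,0,-0.53,30,-30,0,0,0,0,-0.53,30,-30,0,0,0,0,-0.53,30,-30,0,0,0,0,-0.53,30,-30,0,0,0,0,-0.53,30,-30,0,0,0,0,-0.53,28,-32,0,0,0,0]}}

```text
t: 1.9
eef_pos: [0.4312, -0.0998, 0.2536]
tool_rot: [0.0, 0.976, 0.216, 0.0]
contact_force: [0.3, -0.4, -0.4]
gripper_width: 0.232
```

Emit:
{"fn": "drive_tool", "kwargs": {"series": [-0.53,0,0,0,0,0,-0.16,-0.53,0,0,0,0,0,-0.16,-0.53,0,0,0,0,0,-0.16,-0.53,0,0,0,0,0,-0.16,-0.53,0,0,0,0,0,-0.16,-0.53,0,0,0,0,0,-0.16,-0.53,0,0,0,0,0,-0.16,-0.53,0,0,0,0,0,0]}}

```text
t: 2.9
eef_pos: [0.4306, -0.1011, 0.2535]
tool_rot: [0.0, 0.713, 0.701, 0.0]
contact_force: [-0.2, 0.4, -0.1]
gripper_width: 0.238
```

Run:
```python
from plan import *
show();delta((*s2w(.063,-.062),.12),89.1)
```

```text
t 2.9 world [ 0.4306 -0.1011  0.2535] sorter mm [-113.6  -78.2] yaw 88.99 tilt [-0.  0. -1.] F [-0.2  0.4 -0.1] w 0.24
shift [ 16.6 176.6 133.5] turn [ 0.     0.    -0.002]
```

Emit:
{"fn": "drive_tool", "kwargs": {"series": [-0.53,4,44,33,0,0,0,-0.53,4,44,33,0,0,0,-0.53,4,44,33,0,0,0,-0.53,4,44,34,0,0,0,-0.53,0,0,30,0,0,0,-0.53,0,0,30,0,0,0,-0.53,0,0,24,0,0,0,-0.53,0,0,0,0,0,0]}}

```text
t: 3.9
eef_pos: [0.6054, -0.0878, 0.0345]
tool_rot: [-0.001, 0.714, 0.7, -0.001]
contact_force: [-0.3, 1.0, 0.6]
gripper_width: 0.233
```

Run:
```python
from plan import *
show();S=cam("side");T=cam("top")
a=cv2.resize(S["pixels"][200:340,190:340],None,fx=4,fy=4,interpolation=2);b=cv2.resize(T["pixels"][130:270,285:335+0*1+60],None,fx=4,fy=4,interpolation=2)
cv2.imwrite("pics/s2.png",a[:, :600])
```

```text
t 3.9 world [ 0.6054 -0.0878  0.0345] sorter mm [ 60.9 -62.1] yaw 88.93 tilt [ 0.    -0.004 -1.   ] F [-0.3  1.   0.6] w 0.23
```

View pics/s2.png

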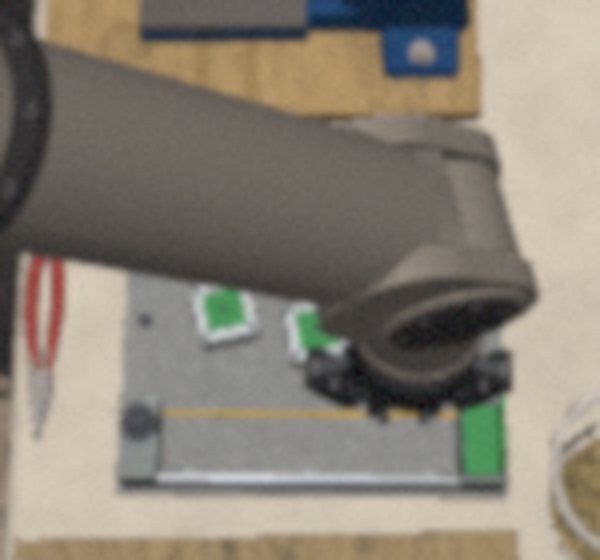

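Emit:
{"fn": "drive_tool", "kwargs": {"series": [-0.53,18,2,0,0,0,0,-0.53,9,0,0,0,0,0,-0.53,10,0,0,0,0,0,-0.53,10,0,0,0,0,0,-0.53,10,0,0,0,0,0,-0.53,10,0,0,0,0,0,-0.53,10,0,0,0,0,0,-0.53,10,0,0,0,0,0,-0.53,10,0,0,0,0,0,-0.53,8,0,0,0,0,0,-0.53,5,0,0,0,0,0,-0.53,0,0,0,0,0,0]}}

```text
t: 5.5
eef_pos: [0.6106, 0.0228, 0.0363]
tool_rot: [-0.0, 0.712, 0.702, 0.0]
contact_force: [1.0, 1.2, -0.3]
gripper_width: 0.232
```

Run:
```python
from plan import *
show();T,S=cam("top"),cam("side")
for n,c,bx in(("t",T,TB),("s",S,SB)):
  for col in "gr":
    for u,a in blobs(c,col,bx):print(n,col,a,(w2s(ray(c,u,.029))*1e3).round(1))
```

```text
t 5.5 world [0.6106 0.0228 0.0363] sorter mm [64.4 48.5] yaw 89.12 tilt [ 0.  0. -1.] F [ 1.   1.2 -0.3] w 0.23
t g 80 [  3.8 -12. ]
t g 82 [-58.4   1.3]
t r 136 [114.   87.7]
t r 79 [60.1 79.3]
s g 61 [-59.1   1.3]
s g 63 [  3.4 -11.2]
s g 145 [112.2 -85.1]
s r 28 [119.9 101.2]
```

Emit:
{"fn": "drive_tool", "kwargs": {"series": [-0.53,4,0,0,0,0,0,-0.53,4,0,0,0,0,0,-0.53,0,0,0,0,0,0,-0.53,-22,0,0,0,0,0,-0.53,0,0,-50,0,0,0,-0.53,6,-31,0,0,0,0,-0.53,0,-30,0,0,0,0,-0.53,0,0,0,0,0,0]}}

```text
t: 6.6
eef_pos: [0.5473, 0.0129, 0.0862]
tool_rot: [-0.0, 0.713, 0.701, -0.001]
contact_force: [0.6, 0.2, 0.4]
gripper_width: 0.236
```

Run:
```python
from plan import *
show();T,S=cam("top"),cam("side")
for n,c,bx in(("t",T,TB),("s",S,SB)):
  for col in "gr":
    for u,a in blobs(c,col,bx):print(n,col,a,(w2s(ray(c,u,.029))*1e3).round(1))
delta((*s2w(.0035,.040),.034),89.1)
```

```text
t 6.6 world [0.5473 0.0129 0.0862] sorter mm [ 1.2 37.6] yaw 89.02 tilt [-0.002 -0.002 -1.   ] F [0.6 0.2 0.4] w 0.24
t g 72 [-59.8   1. ]
t r 136 [114.   87.7]
t r 80 [59.9 87.4]
s g 61 [-59.4   1.6]
s g 64 [  3.3 -11.1]
s g 149 [112.1 -85.3]
s r 141 [112.5  92.2]
shift [ 1.7 -0.6 52.6] turn [ 0.001  0.001 -0.002]
```

Emit:
{"fn": "drive_tool", "kwargs": {"series": [-0.53,2,2,26,0,0,0,-0.53,0,0,26,0,0,0,-0.53,-14,0,0,0,0,0,-0.53,-9,0,0,0,0,0,-0.53,-10,0,0,0,0,0,-0.53,-10,0,0,0,0,0,-0.53,-10,0,0,0,0,0,-0.53,-10,0,0,0,0,0,-0.53,-10,0,0,0,0,0,-0.53,-9,0,0,0,0,0,-0.53,-7,0,0,0,0,0,-0.53,0,0,0,0,0,0]}}

```text
t: 8.2
eef_pos: [0.55, -0.0729, 0.0342]
tool_rot: [0.0, 0.713, 0.701, -0.0]
contact_force: [-0.3, -0.5, 0.3]
gripper_width: 0.235
```

Run:
```python
from plan import *
show();T,S=cam("top"),cam("side")
for n,c,bx in(("t",T,TB),("s",S,SB)):
  for col in "gr":
    for u,a in blobs(c,col,bx):print(n,col,a,(w2s(ray(c,u,.029))*1e3).round(1))
```

```text
t 8.2 world [ 0.55   -0.0729  0.0342] sorter mm [  5.2 -48.1] yaw 89.02 tilt [-0. -0. -1.] F [-0.3 -0.5  0.3] w 0.24
t g 50 [114.  -77.5]
t g 80 [-58.7   1.3]
t r 136 [114.   87.7]
t r 79 [59.9 87.4]
s g 34 [-60.9  -2.3]
s g 72 [  1.3 -79.8]
s g 152 [112.2 -85.3]
s r 142 [112.6  92.3]
s r 33 [65.5 88.4]
```

Emit:
{"fn": "drive_tool", "kwargs": {"series": [-0.53,-4,0,0,0,0,0,-0.53,-4,0,0,0,0,0,-0.53,0,0,0,0,0,0,-0.53,26,0,0,0,0,0,-0.53,0,0,-50,0,0,0,-0.53,39,-32,0,0,0,0,-0.53,39,-32,0,0,0,0,-0.53,0,0,0,0,0,0]}}

```text
t: 9.3
eef_pos: [0.4853, 0.0281, 0.0845]
tool_rot: [-0.001, 0.711, 0.704, -0.0]
contact_force: [0.3, -0.4, -0.3]
gripper_width: 0.237
```

Run:
```python
from plan import *
show();T,S=cam("top"),cam("side")
for n,c,bx in(("t",T,TB),("s",S,SB)):
  for col in "gr":
    for u,a in blobs(c,col,bx):print(n,col,a,(w2s(ray(c,u,.029))*1e3).round(1))
delta((*s2w(-.059,.048),.034),89.1)
```

```text
t 9.3 world [0.4853 0.0281 0.0845] sorter mm [-61.   51.9] yaw 89.43 tilt [ 0.001 -0.001 -1.   ] F [ 0.3 -0.4 -0.3] w 0.24
t g 136 [113.5 -91.9]
t r 136 [114.   87.7]
t r 80 [59.9 87.4]
s g 63 [-59.    1.5]
s g 148 [112.3 -85.2]
s g 64 [  0.6 -86.6]
s r 143 [112.7  92.2]
s r 71 [59.1 87.3]
shift [-0.9 -0.6 50.5] turn [0.001 0.    0.001]
```

Emit:
{"fn": "drive_tool", "kwargs": {"series": [-0.53,0,1,26,0,0,0,-0.53,0,0,25,0,0,0,-0.53,-12,0,0,0,0,0,-0.53,-9,0,0,0,0,0,-0.53,-10,0,0,0,0,0,-0.53,-10,0,0,0,0,0,-0.53,-10,0,0,0,0,0,-0.53,-10,0,0,0,0,0,-0.53,-10,0,0,0,0,0,-0.53,-10,0,0,0,0,0,-0.53,-10,0,0,0,0,0,-0.53,-7,0,0,0,0,0]}}

```text
t: 10.9
eef_pos: [0.487, -0.0737, 0.0332]
tool_rot: [-0.0, 0.713, 0.701, -0.0]
contact_force: [1.0, 0.9, -0.3]
gripper_width: 0.24
```

Run:
```python
from plan import *
show();T,S=cam("top"),cam("side")
for n,c,bx in(("t",T,TB),("s",S,SB)):
  for col in "gr":
    for u,a in blobs(c,col,bx):print(n,col,a,(w2s(ray(c,u,.029))*1e3).round(1))
```

```text
t 10.9 world [ 0.487  -0.0737  0.0332] sorter mm [-57.7 -49.9] yaw 89.05 tilt [-0. -0. -1.] F [ 1.   0.9 -0.3] w 0.24
t g 135 [113.4 -91.7]
t r 136 [114.   87.7]
t r 79 [59.9 87.4]
s g 150 [112.2 -85.3]
s g 64 [-62.5 -81.9]
s g 64 [  0.6 -86.6]
s r 143 [112.7  92.2]
s r 71 [59.1 87.3]
```

Emit:
{"fn": "drive_tool", "kwargs": {"series": [-0.53,-3,0,0,0,0,0,-0.53,-2,0,0,0,0,0,-0.53,0,0,0,0,0,0,-0.53,28,0,0,0,0,0,-0.53,0,0,-50,0,0,0,-1,0,0,-50,0,0,0,-1,37,0,-10,0,0,0,-1,37,0,0,0,0,0,-1,0,0,0,0,0,0]}}

```text
t: 12.12
eef_pos: [0.4888, 0.0273, 0.1439]
tool_rot: [0.0, 0.711, 0.703, 0.001]
contact_force: [0.5, -0.2, 0.2]
gripper_width: 0.0
```

Run:
```python
from plan import *
show();T,S=cam("top"),cam("side")
for n,c,bx in(("t",T,TB),("s",S,SB)):
  for col in "gr":
    for u,a in blobs(c,col,bx):print(n,col,a,(w2s(ray(c,u,.029))*1e3).round(1))
delta((*s2w(-.111,.0805),.12),89.1)
x0,y0,x1,y1=SB;cv2.imwrite("pics/s3.png",cv2.resize(S["pixels"][y0:y1,x0:x1],None,fx=5,fy=5,interpolation=2))
```

```text
t 12.12 world [0.4888 0.0273 0.1439] sorter mm [-57.6  51.1] yaw 89.39 tilt [ 0.001  0.001 -1.   ] F [ 0.5 -0.2  0.2] w 0.0
t g 114 [114.8 -89.3]
t r 136 [114.   87.7]
t r 80 [59.9 87.4]
s g 149 [112.4 -85.3]
s g 64 [-62.4 -84.6]
s g 64 [  0.6 -86.5]
s r 143 [112.7  92.2]
s r 71 [59.1 87.3]
shift [ 32.7 -53.1  23.2] turn [-0.     0.     0.001]
```

View pics/s3.png

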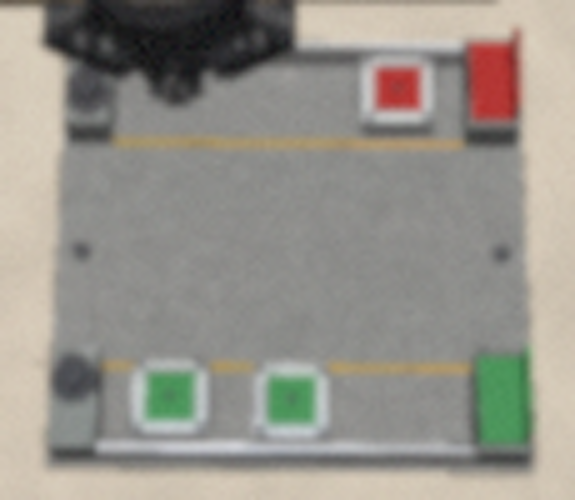

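All three housings sit square inside the trays: red at (397,88), greens at (170,396) and (291,400). The next step is the left pin, at (90,88).

Emit:
{"fn": "drive_tool", "kwargs": {"series": [-1,16,-26,0,0,0,0,-1,16,-27,0,0,0,0,-1,0,0,30,0,0,0,-1,0,0,24,0,0,0,-1,0,0,0,0,0,0]}}

```text
t: 12.85
eef_pos: [0.4349, 0.0555, 0.088]
tool_rot: [-0.001, 0.713, 0.701, -0.002]
contact_force: [-0.0, 0.4, -0.2]
gripper_width: -0.001
```

Run:
```python
from plan import *
show();delta((*s2w(-.111,.0805),.0655),89.1)
```

```text
t 12.85 world [0.4349 0.0555 0.088 ] sorter mm [-111.9   78.5] yaw 89.01 tilt [-0.001 -0.004 -1.   ] F [-0.   0.4 -0.2] w -0.0
shift [ 2.   1.  22.5] turn [-0.004  0.001 -0.002]
```

Emit:
{"fn": "drive_tool", "kwargs": {"series": [-1,2,1,6,0,0,0,-1,0,0,5,0,0,0,-1,0,0,4,0,0,0,-1,0,0,3,0,0,0,-1,0,0,2,0,0,0,-1,0,0,0,0,0,0]}}

```text
t: 13.6
eef_pos: [0.4374, 0.059, 0.0693]
tool_rot: [0.0, 0.713, 0.701, 0.0]
contact_force: [0.9, 0.4, 1.5]
gripper_width: 0.002
```

Emit:
{"fn": "drive_tool", "kwargs": {"series": [-1,0,0,2,0,0,0,-1,0,0,1,0,0,0,-1,0,0,1,0,0,0]}}

```text
t: 13.98
eef_pos: [0.4376, 0.059, 0.0663]
tool_rot: [0.0, 0.713, 0.701, -0.0]
contact_force: [-5.4, -2.5, 29.9]
gripper_width: 0.004
```

The force rises to 30 N at a tip height of 44.3 mm, which matches the down stop at 44.5 mm. I'll retreat and check.

Emit:
{"fn": "drive_tool", "kwargs": {"series": [-1,0,0,-10,0,0,0,-1,0,0,-40,0,0,0,-1,0,0,-50,0,0,0,-1,-40,0,-30,0,0,0,-1,-50,0,0,0,0,0,-1,-50,0,0,0,0,0,-1,-50,0,0,0,0,0,-1,-20,0,0,0,0,0,-1,0,0,0,0,0,0]}}

```text
t: 15.1
eef_pos: [0.433, -0.1523, 0.1949]
tool_rot: [-0.001, 0.714, 0.7, -0.0]
contact_force: [0.3, 0.5, -1.0]
gripper_width: 0.003
```

Run:
```python
from plan import *
show();T,S=cam("top"),cam("side")
for n,c,bx in(("t",T,TB),("s",S,SB)):
  for col in "gr":
    for u,a in blobs(c,col,bx):print(n,col,a,(w2s(ray(c,u,.029))*1e3).round(1))
f=lambda c,b:cv2.resize(c["pixels"][b[1]:b[3],b[0]:b[2]],(360,400),interpolation=2)
cv2.imwrite("pics/e.png",np.hstack([f(T,TB),f(S,SB)]))
```

```text
t 15.1 world [ 0.433  -0.1523  0.1949] sorter mm [-110.5 -129.3] yaw 88.89 tilt [ 0.    -0.001 -1.   ] F [ 0.3  0.5 -1. ] w 0.0
t g 136 [113.5 -91.9]
t g 77 [  2.1 -86.8]
t g 77 [-61.9 -85.5]
t r 136 [114.   87.7]
t r 79 [59.9 87.4]
s g 150 [112.3 -85.3]
s g 48 [-60.9 -86.6]
s g 65 [  0.7 -86.6]
s r 143 [112.7  92.2]
s r 71 [59.1 87.3]
```

View pics/e.png

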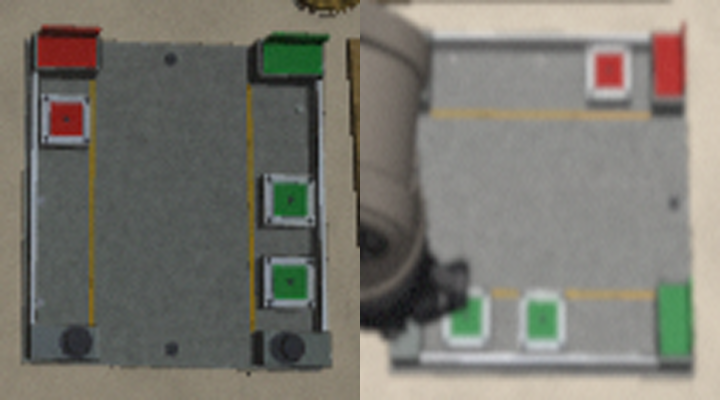

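The final picture shows red at (66,118) in the left tray and the greens at (290,200) and (290,282) in the right tray. The arm is clear of everything.

```bash
python3 -c "
from station import bot
print(bot.hand_in())"
```

```text
the job is handed in; nothing more can be done
None
```

All three housings are in their trays, the red tray's pin is pressed down, and the job was handed in at about 15 s of the 53 s allowed; the hand-in gives no verdict.

**Housings:** I pushed each one across the plate with the partly open fingers, without gripping. The red one went into the left (red marker) tray and both green ones into the right (green marker) tray. In the final images their centres lay 85 to 87 mm from the plate's middle line, against the 79 mm needed. All were within x ±62 mm. Where both cameras could see a housing, they agreed to about 1–1.5 mm.

**Pin:** I pressed the left pin with closed fingers until the force jumped to about 30 N, with the tip at 44.3 mm. That matches the stated 44.5 mm for fully down. The arm then retreated clear, and the right pin was never touched. The pin's final depth was not measured separately in the images; it rests on the tip height and the force jump.

**Disagreement:** My two-view height for the pin heads was 42 mm, against the stated 56 mm. I put this down to the dark side of each head shifting the points I picked by eye, and the contact height agreed with the stated figure. The tag heights came out at 30–31.5 mm against the expected 29 mm, within calibration error.

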